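# Pack two outdoor painting kits

## Task

Make up the two painting kits: into the blue tray put the big white pot, the small green pot and the black paint tin; into the red tray put the big yellow pot and the small blue pot. Each goes flat on the floor of the compartment that matches its size (big pot in the large square one, small pot in the narrow one beside it, tin lying lengthwise in the long one), pots upright, tin lid up, everything let go. Leave the small red pot, the amber varnish jar and the turquoise sanding block where they are.

Things in the scene. Friction and masses are not known exactly. Their poses are not given: they have to be found in the camera images.
- blue_tray: Wooden tray fixed to the table, blue-painted outer walls, 144 (x) x 158 (y) x 16 mm high. Origin: centre of underside, z up. Floor 4 mm thick; walls and dividers 4 mm thick, all 16 mm high. Compartments (inner size, centre in tray x, y, mm): large 80 x 80 at (-28, 35); narrow 52 (x) x 80 (y) at (42, 35); long 136 (x) x 66 (y) at (0, -42), for the tin. Yaw within 0.4 rad of 0.
- red_tray: Wooden tray fixed to the table, red-painted outer walls, 144 (x) x 158 (y) x 16 mm high. Origin: centre of underside, z up. Floor 4 mm thick; walls and dividers 4 mm thick, all 16 mm high. Compartments (inner size, centre in tray x, y, mm): large 80 x 80 at (-28, 35); narrow 52 (x) x 80 (y) at (42, 35); long 136 (x) x 66 (y) at (0, -42), holds two fixed brushes. Yaw within 0.4 rad of 0.
- big_white_pot: Big paint pot, upright cylinder, hard plastic with a screw lid; lid (seen from above) and label band white. Diameter 56 mm, height 62 mm, about 160 g. Origin: centre of the underside, z up. Belongs in the blue tray, large square compartment.
- big_yellow_pot: Big paint pot, upright cylinder, hard plastic with a screw lid; lid (seen from above) and label band yellow. Diameter 56 mm, height 62 mm, about 160 g. Origin: centre of the underside, z up. Belongs in the red tray, large square compartment.
- small_green_pot: Small paint pot, upright cylinder, hard plastic with a screw lid; lid (seen from above) and label band green. Diameter 34 mm, height 46 mm, about 50 g. Origin: centre of the underside, z up. Belongs in the blue tray, narrow compartment.
- small_blue_pot: Small paint pot, upright cylinder, hard plastic with a screw lid; lid (seen from above) and label band blue. Diameter 34 mm, height 46 mm, about 50 g. Origin: centre of the underside, z up. Belongs in the red tray, narrow compartment.
- pan_tin: Closed rigid black paint tin, silver seam and silver patch on the lid: 96 (x) x 36 (y) x 32 mm high, about 120 g. Origin: centre of the underside; x along its length, z up. Grip it across its 36 mm width, by its upper half: the long compartment leaves 15 mm on each side below the 16 mm walls.
- small_red_pot: Small paint pot, upright cylinder, hard plastic with a screw lid; lid (seen from above) and label band red. Diameter 34 mm, height 46 mm, about 50 g. Origin: centre of the underside, z up. Spare stock: stays where it is.
- varnish_jar: Amber glass jar with a black lid, 60 mm diameter, 85 mm high, standing on the table. Origin: centre of the underside. Stays where it is.
- sanding_block: Turquoise sanding block, 90 (x) x 55 (y) x 35 mm high, lying on the table. Origin: centre of the underside. Stays where it is.
There are look-alikes about, which are no part of the job. What is meant by the pan_tin is not pink or purple, and is the smaller of those in its own colour.

How it is judged:
By the outcome, as a careful person would: the job done as asked, in the order asked, and still so for the second after the job is handed in, with the robot touching nothing.
It also fails if it takes over 144 s, if anything falls off the work surface, if the arm or the gripper's body presses on something with over 40 N, if the wrist force passes 120 N, or if a joint passes its speed limit or range.

## Robot

A 6-joint arm with a two-finger parallel gripper is mounted at the origin on the work surface. World frame = base frame: x ahead of the robot, y to its left, z up, the work surface at z = 0. Lengths are in mm, angles in rad, forces in N, time in s.
With the tool pointing down it reaches from about 275 to 875 mm from the base axis. Payload 12.5 kg.
Tool frame: the origin (TCP) lies at the very end of the fingers, on their centre line; the grasp point (between the pads) lies 19 mm behind it (ctrl.tcp_to_grasp is the z of the grasp point in the tool frame, in mm); z points along the fingers, y is the line along which they close (so a half turn about z gives the same grasp; the last joint's range is limited). The gripper opens to 85 mm and grips with 20 to 120 N. Pads are 22 mm wide; open, the fingers measure 114 mm over their backs; the gripper's body (76 mm by 85 mm) begins 54 mm behind the grasp point. The pads swing forward as they close: fully open they stand 13 mm farther back than shut.
Start: joints at [1.26, 0.351, 1.652, -0, 1.139, -0.085], TCP at [123.106, 536.031, 231.29] pointing down, gripper open.
Joint ranges: [-2.75, 2.75], [-0.79, 2.1], [0.01, 2.65], [-1.57, 4.71], [0.07, 3.14], [-2.87, 2.87]. Speed limits (rad/s): [2.22, 2.22, 2.79, 3.14, 3.14, 3.14].

## Interface

Orientations are given as a rotation vector (axis times angle).
In Python, from bench import ctrl gives the robot as it stands.
- The arm moves only by the tool apply_moves, never from a script. Its argument "moves" is a list of rows, each an object of numbers: "ax", "ay", "az": the turn, a rotation vector about the tool's x, y, z in rad; "tx", "ty", "tz": the shift along the tool's x, y, z in m; "gripper": the closure, from 0 (fully open) to 1 (shut). A call has 1 to 8 rows; each row is the pose to reach, as a shift and turn from the pose commanded when the call began, along the tool's axes at that moment; what a row does not reach only later rows make up. A row lasts 1/8 s, in which the tool goes at most 62.5 mm and 10.7 degrees, less where a joint would pass 70% of its speed; a pose out of reach is approached as far as the arm can. A call with a gripper value outside its range is refused whole. The fingers move at their own pace and stop on an object; "squeeze" is the grip in N (left out, the last holds). Time passes only in rows, so rows that repeat a pose let the fingers close. It gives the time, the measured TCP pose, the force, the opening and the grip force at its end, in the units of the state.
- ctrl.sense(): the state, without advancing time (a new reading comes with each control period).
- ctrl.camera(name): name is "side" or "top"; returns a dict with "img" (480x640x3 uint8, red, green, blue), "camera_matrix" (3x3 intrinsics, pixels), "rvec" (rotation vector, rad) and "tvec" (3), from world to camera coordinates, as OpenCV has them. Camera axes: x right, y down, z forward; pixel columns grow to the right and rows downward; lengths in mm; the calibration is good to about 2 mm. A picture is of the moment at which its call begins. There is no depth.
- ctrl.close_job(): hands the job in; it is judged then, once.
The state is a dict: "clock": time; "q": joint angles; "joint_vel": joint speeds; "tau": joint torques, N m; "tool_pos": TCP position; "ee_rot": TCP orientation; "wrist_force": force on the tool from outside, world axes, zero at the start; "torque": the same for the moment, N m; "width": finger opening in mm; "gripper_force": force on a finger pad.
Only numpy, scipy, OpenCV 4.12 (cv2) and the standard library are available. Lean on these libraries where they do the work, as an engineer would, in place of code of your own. Each camera call takes 0.05 s, during which the arm holds its last target. There are 200 camera calls.

## Working session

There is one attempt and no reset: what is moved stays moved. The work goes in short steps, Python scripts to look and compute and a tool call to move; the robot and the scene stay as the last step left them, time stands still between calls to the robot, and variables do not carry over. Pictures are saved under pics/ and viewed, at most 14 in all, crops included, and the job is handed in when it is done.

Besides the shell and the picture viewer there is one more tool, called after ">>>" as a command line: name --argument value ..., lists and objects as JSON in quotes. apply_moves: Moves the arm, as the interface text tells. Its arguments: {"type":"object","properties":{"moves":{"type":"array"},"squeeze":{"type":"number"}},"required":["moves"]}

```bash
ls; mkdir -p pics
cat > h.py <<'E'
import numpy as np, cv2
from bench import ctrl
def shot(n,f=None):
    c=ctrl.camera(n)
    if f: cv2.imwrite(f,c["img"][...,::-1])
    return c
def ray(c,u,v,z):
    K=np.array(c["camera_matrix"]);R=cv2.Rodrigues(np.array(c["rvec"],float))[0];t=np.array(c["tvec"],float).ravel()
    d=R.T@np.linalg.inv(K)@np.array([u,v,1.]);o=-R.T@t
    return o+d*(z-o[2])/d[2]
def proj(c,p):
    return cv2.projectPoints(np.array(p,float).reshape(-1,3),np.array(c["rvec"],float),np.array(c["tvec"],float),np.array(c["camera_matrix"]),None)[0][:,0]
E
python3 - <<'E'
from h import *
for n in("top","side"):
    c=shot(n,f"pics/{n}0.png");R=cv2.Rodrigues(np.array(c["rvec"],float))[0]
    print(n,-R.T@np.array(c["tvec"]).ravel(),R.round(2).tolist(),np.array(c["camera_matrix"]).tolist())
print(ctrl.sense(),ctrl.tcp_to_grasp)
E
```

```text
pics
top [ 393.8907386   -23.87535653 1214.52293616] [[-0.01, -1.0, 0.01], [-0.98, 0.0, -0.2], [0.2, -0.01, -0.98]] [[544.5075031952853, 0.0, 316.572945272318], [0.0, 544.5075031952853, 235.88517018773518], [0.0, 0.0, 1.0]]
side [ 144.43845279 -473.36350764  731.77608031] [[0.67, -0.74, -0.0], [-0.54, -0.48, -0.69], [0.52, 0.46, -0.72]] [[484.5865786028094, 0.0, 324.6040952353865], [0.0, 484.5865786028094, 231.3231752386169], [0.0, 0.0, 1.0]]
{'clock': 0.1, 'q': array([ 1.26042185e+00,  3.51151774e-01,  1.65232175e+00,  7.23416580e-06,
        1.13910387e+00, -8.45643936e-02]), 'joint_vel': array([ 1.11879761e-04, -3.22673844e-04, -2.74212548e-03, -3.30653050e-06,
        2.13244511e-03,  4.98825499e-04]), 'tau': array([-2.56871806e-05, -5.06832647e+01, -2.91876841e+01, -1.27490616e-04,
        2.68971344e-03, -4.39318384e-06]), 'tool_pos': array([123.01131783, 535.78036568, 230.84358318]), 'ee_rot': array([-3.53930721e-01, -3.12139085e+00,  1.51463707e-03]), 'wrist_force': array([-0.43666746, -0.14650061,  0.10302451]), 'torque': array([ 0.02444464,  0.00887402, -0.01312297]), 'gripper_force': 0.0, 'width': 85.24154043183076} -18.700000000000003
```

View pics/top0.png

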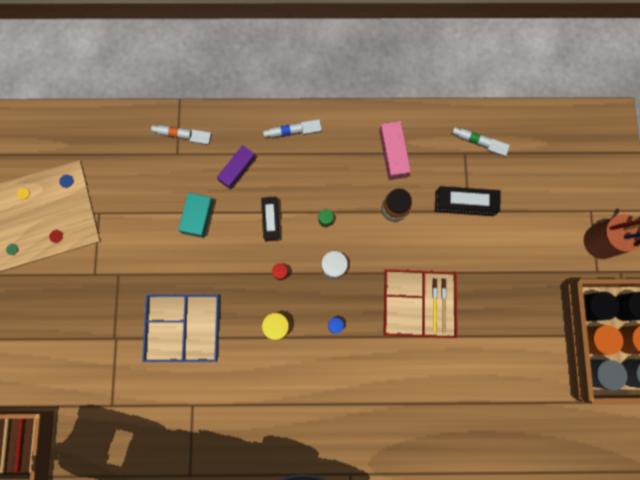

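View pics/side0.png

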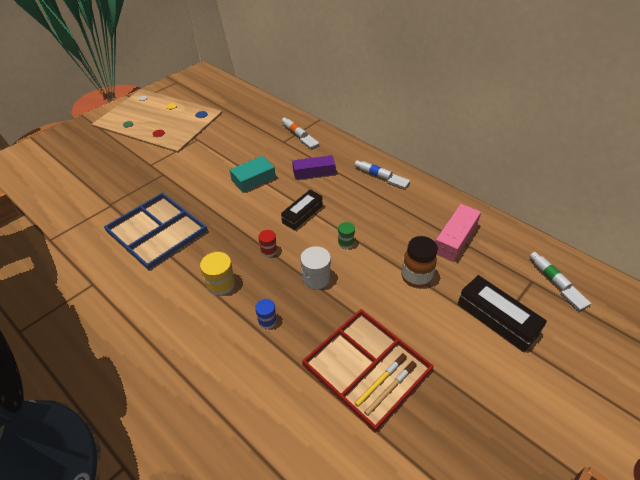

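The top view shows the blue tray at (182,327) and the red tray at (420,303), both with the narrow compartment at upper left and the large one below it. The pots are white (335,264), green (326,217), yellow (275,326), blue (336,325) and red (280,271), which stays.
Could be taken for the pan tin: small black (270,219), large black (468,201), purple (236,167), pink (396,150). I choose (270,219), the smaller black one. Look-alikes for the pots are the paint dabs on the board at left and the pots in the crate at right.

```bash
cat > meas.py <<'E'
from h import *
B={"white":((0,0,150),(180,40,255),(335,264),62),"green":((45,90,40),(75,255,255),(326,217),46),"yellow":((22,150,120),(35,255,255),(275,326),62),
"blue":((105,120,60),(125,255,255),(336,325),46),"red":((0,170,80),(6,255,255),(280,271),46)}
def run(c):
    hsv=cv2.cvtColor(c["img"],cv2.COLOR_RGB2HSV)
    for n,(lo,hi,(u,v),z) in B.items():
        m=cv2.inRange(hsv,lo,hi);w=np.zeros_like(m);w[v-22:v+22,u-22:u+22]=255
        k=max(cv2.findContours(m&w,0,cv2.CHAIN_APPROX_NONE)[0],key=cv2.contourArea)
        (cu,cv_),r=cv2.minEnclosingCircle(k);M=cv2.moments(k)
        print(n,"enc",(round(cu,1),round(cv_,1)),round(2*r/544.5*(1214.5-z),1),"mm; centroid",ray(c,M['m10']/M['m00'],M['m01']/M['m00'],z).round(1),ray(c,cu,cv_,z).round(1))
    m=cv2.inRange(hsv,(0,0,0),(180,255,60))
    w=np.zeros_like(m);w[190:248,255:287]=255
    k=max(cv2.findContours(m&w,0,cv2.CHAIN_APPROX_NONE)[0],key=cv2.contourArea);b=cv2.boxPoints(cv2.minAreaRect(k))
    P=np.array([ray(c,*p,32)[:2] for p in b]);print("tin",P.mean(0).round(1),P.round(0).tolist())
    gl=cv2.inRange(hsv,(0,0,170),(180,50,255))&w
    k=max(cv2.findContours(gl,0,cv2.CHAIN_APPROX_NONE)[0],key=cv2.contourArea);b=cv2.boxPoints(cv2.minAreaRect(k));P=np.array([ray(c,*p,32)[:2] for p in b]);print("patch",P.mean(0).round(1),P.round(0).tolist())
    for n,(x0,x1,y0,y1),rg in(("bluetray",(135,230,285,370),[((100,90,30),(130,255,255))]),("redtray",(375,465,262,345),[((0,150,50),(6,255,255)),((172,150,50),(180,255,255))])):
        m=sum(cv2.inRange(hsv,*r) for r in rg).astype(np.uint8);w=np.zeros_like(m);w[y0:y1,x0:x1]=255
        k=np.vstack([q for q in cv2.findContours(m&w,0,cv2.CHAIN_APPROX_NONE)[0] if cv2.contourArea(q)>15])
        b=cv2.boxPoints(cv2.minAreaRect(k));P=np.array([ray(c,*p,16)[:2] for p in b])
        s=[np.linalg.norm(P[i]-P[i-1]) for i in(1,2)];print(n,P.mean(0).round(1),np.round(s,1),P.round(0).tolist())
if __name__=="__main__":
    c=shot("top");run(c)
    a=cv2.resize(c["img"][185:365,135:470],None,fx=2.35,fy=2.35,interpolation=cv2.INTER_CUBIC)
    cv2.imwrite("pics/crop1.png",a[...,::-1])
E
python3 meas.py
```

```text
white enc (333.7, 263.5) 54.2 mm; centroid [563.7 -70.6  62. ] [563.7 -70.2  62. ]
green enc (325.1, 217.1) 35.0 mm; centroid [669.3 -54.4  46. ] [669.2 -53.3  46. ]
yellow enc (274.7, 325.8) 58.8 mm; centroid [432.7  54.2  62. ] [432.9  54.6  62. ]
blue enc (335.4, 324.8) 34.2 mm; centroid [434.7 -73.1  46. ] [434.8 -72.7  46. ]
red enc (279.7, 271.0) 34.3 mm; centroid [550.1  46.4  46. ] [550.2  45.9  46. ]
tin [669.3  68.1] [[717.0, 88.0], [717.0, 49.0], [621.0, 49.0], [621.0, 86.0]]
patch [673.5  70. ] [[701.0, 80.0], [702.0, 64.0], [646.0, 60.0], [645.0, 76.0]]
bluetray [433.  261.9] [143.1 162. ] [[364.0, 340.0], [507.0, 344.0], [502.0, 182.0], [359.0, 182.0]]
redtray [ 482.  -261.5] [144.3 161.4] [[412.0, -178.0], [557.0, -186.0], [552.0, -347.0], [408.0, -335.0]]
```

View pics/crop1.png

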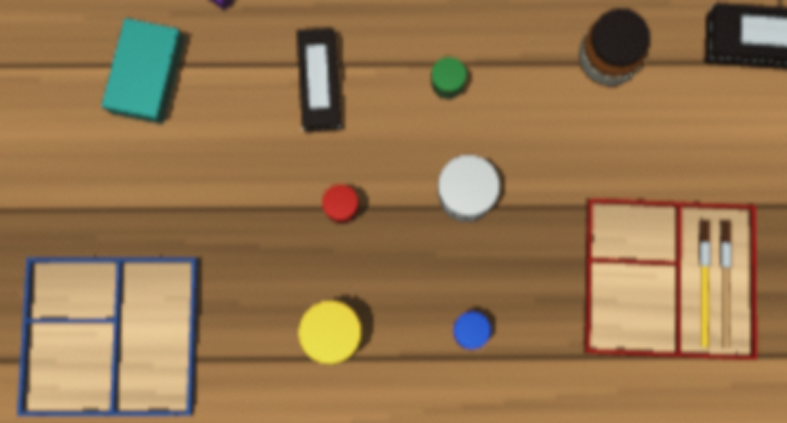

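Crop: the chosen tin at crop (320,78) is small and black with a silver patch. The large black one at crop (750,40) is the look-alike. Next I refine the tray corners and the tin yaw, and cross-check with the side view.

```bash
cat > m2.py <<'E'
from h import *
c=shot("top");hsv=cv2.cvtColor(c["img"],cv2.COLOR_RGB2HSV)
def m(rg,x0,x1,y0,y1,hs=hsv):
    a=sum(cv2.inRange(hs,*r) for r in rg).astype(np.uint8);w=np.zeros_like(a);w[y0:y1,x0:x1]=255;return a&w
for n,bx,rg in(("blue",(135,230,285,370),[((100,90,30),(130,255,255))]),("red",(375,465,262,345),[((0,150,50),(6,255,255)),((172,150,50),(180,255,255))])):
    v,u=np.nonzero(m(rg,*bx));P=np.array([ray(c,a,b,16)[:2] for a,b in zip(u,v)])
    Q={}
    for sx in(-1,1):
        for sy in(-1,1): Q[sx,sy]=P[np.argmax(P@[sx,sy])]
    # edge line fits: pixels at extreme per bin
    yaw=[]
    for s in(-1,1):
        for ax in(0,1):
            o=P[:,1-ax];e=[];lo,hi=o.min()+15,o.max()-15
            for t in np.arange(lo,hi,6):
                q=P[abs(o-t)<4];
                if len(q): i=np.argmax(s*q[:,ax]);e.append((q[i,1-ax],q[i,ax]))
            k=np.polyfit(*np.array(e).T,1);yaw.append((("-x","+x"),("-y","+y"))[ax][s>0]+f" {(k[0] if ax else -k[0]):.3f} at {np.polyval(k,np.mean([e_[0] for e_ in e])):.1f}")
    print(n,{k:v.round(0).tolist() for k,v in Q.items()},yaw)
s=shot("side");hs=cv2.cvtColor(s["img"],cv2.COLOR_RGB2HSV)
for n,z,bx,lo,hi in(("patch",32,(280,325,185,230),(0,0,130),(180,60,255)),):
    for cc,hh,b in((s,hs,bx),(c,hsv,(255,287,190,248))):
        k=max(cv2.findContours(m([(lo,hi)],*b,hh),0,cv2.CHAIN_APPROX_NONE)[0],key=cv2.contourArea);b=cv2.boxPoints(cv2.minAreaRect(k))
        P=np.array([ray(cc,*p,z)[:2] for p in b]);L=max((P[1]-P[0],P[2]-P[1]),key=np.linalg.norm);print(n,P.mean(0).round(1),L.round(1),np.arctan(L[1]/L[0]).round(3))
from meas import B
for n,(u,v) in dict(white=(316,265),green=(347,234),yellow=(217,270),blue=(265,312),red=(267,241)).items():
    lo,hi,_,z=B[n]
    k=max(cv2.findContours(m([(lo,hi)],u-22,u+22,v-28,v+28,hs),0,cv2.CHAIN_APPROX_NONE)[0],key=cv2.contourArea).reshape(-1,2)
    cu=(k[:,0].min()+k[:,0].max())/2;tp=k[k[:,1]<k[:,1].min()+2].mean(0)
    print(n,"top far rim",ray(s,*tp,z).round(1),"width px",np.ptp(k[:,0]))
E
python3 m2.py
```

```text
blue {(-1, -1): [365.0, 183.0], (-1, 1): [364.0, 339.0], (1, -1): [500.0, 183.0], (1, 1): [503.0, 338.0]} ['-x -0.679 at 443.0', '-y -0.004 at 183.1', '+x -0.006 at 502.5', '+y -0.007 at 339.6']
red {(-1, -1): [408.0, -335.0], (-1, 1): [415.0, -179.0], (1, -1): [550.0, -341.0], (1, 1): [555.0, -186.0]} ['-x -0.040 at 410.9', '-y -0.057 at -339.6', '+x -0.046 at 552.8', '+y -0.057 at -182.4']
patch [673.7  69.3] [62.9  4.2] 0.066
patch [673.5  70. ] [-60.3  -4. ] 0.066
white top far rim [581.8 -56.   62. ] width px 28
green top far rim [682.6 -46.9  46. ] width px 16
yellow top far rim [451.5  69.5  62. ] width px 30
blue top far rim [444.9 -64.3  46. ] width px 18
red top far rim [561.4  55.6  46. ] width px 16
```

>>> apply_moves --moves '[{"tx": -0.565,"ty": -0.494,"tz": 0.08,"az": -0.226,"gripper": 0},{"tx": -0.565,"ty": -0.494,"tz": 0.08,"az": -0.226,"gripper": 0},{"tx": -0.565,"ty": -0.494,"tz": 0.08,"az": -0.226,"gripper": 0},{"tx": -0.565,"ty": -0.494,"tz": 0.08,"az": -0.226,"gripper": 0},{"tx": -0.565,"ty": -0.494,"tz": 0.08,"az": -0.226,"gripper": 0},{"tx": -0.565,"ty": -0.494,"tz": 0.08,"az": -0.226,"gripper": 0},{"tx": -0.565,"ty": -0.494,"tz": 0.08,"az": -0.226,"gripper": 0},{"tx": -0.565,"ty": -0.494,"tz": 0.08,"az": -0.226,"gripper": 0}]' --squeeze 40

```text
validation failed for argument at $.mo...
```

```bash
cat > go.py <<'E'
import sys
from h import *
from scipy.spatial.transform import Rotation as Ro
# go.py x y z yaw : shift/turn in tool axes (m, rad) to a tool-down pose with tool y along world y turned by yaw
s=ctrl.sense();R=Ro.from_rotvec(s["ee_rot"]);x,y,z,w=map(float,sys.argv[1:5])
T=Ro.from_euler("z",w)*Ro.from_matrix(np.diag([-1.,1,-1]))
d=R.inv().apply(np.array([x,y,z])-s["tool_pos"])/1000
print("t",d.round(4),"a",(R.inv()*T).as_rotvec().round(4),"pos",s["tool_pos"].round(1),"clk",s["clock"],"w",round(s["width"],1),"gf",s["gripper_force"],"q",s["q"].round(2))
E
python3 go.py 562.5 -72 150 0
```

```text
t [-0.5644 -0.4941  0.0813] a [-5.000e-04 -1.000e-04 -2.258e-01] pos [123.1 535.9 231. ] clk 0.25 w 85.2 gf 0.0 q [ 1.26  0.35  1.65 -0.    1.14 -0.08]
```

>>> apply_moves --moves '[{"ax": 0.0,"ay": 0.0,"az": -0.226,"tx": -0.565,"ty": -0.494,"tz": 0.08,"gripper": 0.0},{"ax": 0.0,"ay": 0.0,"az": -0.226,"tx": -0.565,"ty": -0.494,"tz": 0.08,"gripper": 0.0},{"ax": 0.0,"ay": 0.0,"az": -0.226,"tx": -0.565,"ty": -0.494,"tz": 0.08,"gripper": 0.0},{"ax": 0.0,"ay": 0.0,"az": -0.226,"tx": -0.565,"ty": -0.494,"tz": 0.08,"gripper": 0.0},{"ax": 0.0,"ay": 0.0,"az": -0.226,"tx": -0.565,"ty": -0.494,"tz": 0.08,"gripper": 0.0},{"ax": 0.0,"ay": 0.0,"az": -0.226,"tx": -0.565,"ty": -0.494,"tz": 0.08,"gripper": 0.0},{"ax": 0.0,"ay": 0.0,"az": -0.226,"tx": -0.565,"ty": -0.494,"tz": 0.08,"gripper": 0.0},{"ax": 0.0,"ay": 0.0,"az": -0.226,"tx": -0.565,"ty": -0.494,"tz": 0.08,"gripper": 0.0}]' --squeeze 40

```text
clock: 1.25
tool_pos: [414.3, 133.3, 178.6]
ee_rot: [-0.0, 3.141, 0.0]
wrist_force: [1.0, 1.3, 0.4]
width: 85.2
gripper_force: 0.0
```

>>> apply_moves --moves '[{"ax": 0.0,"ay": 0.0,"az": 0.0,"tx": -0.147,"ty": -0.204,"tz": 0.03,"gripper": 0.0},{"ax": 0.0,"ay": 0.0,"az": 0.0,"tx": -0.147,"ty": -0.204,"tz": 0.03,"gripper": 0.0},{"ax": 0.0,"ay": 0.0,"az": 0.0,"tx": -0.147,"ty": -0.204,"tz": 0.03,"gripper": 0.0},{"ax": 0.0,"ay": 0.0,"az": 0.0,"tx": -0.147,"ty": -0.204,"tz": 0.03,"gripper": 0.0},{"ax": 0.0,"ay": 0.0,"az": 0.0,"tx": -0.147,"ty": -0.204,"tz": 0.03,"gripper": 0.0},{"ax": 0.0,"ay": 0.0,"az": 0.0,"tx": -0.147,"ty": -0.204,"tz": 0.03,"gripper": 0.0},{"ax": 0.0,"ay": 0.0,"az": 0.0,"tx": -0.147,"ty": -0.204,"tz": 0.03,"gripper": 0.0}]'

```text
clock: 2.12
tool_pos: [559.9, -67.7, 148.8]
ee_rot: [0.002, -3.141, -0.0]
wrist_force: [0.0, -0.0, 0.8]
width: 85.1
gripper_force: 0.0
```

```bash
python3 go.py 562.5 -72 30 0; python3 -c "
from h import *
shot('side','pics/side1.png')"
```

```text
t [-0.0026 -0.0043  0.1188] a [ 0.0001 -0.0001  0.0014] pos [559.9 -67.7 148.8] clk 2.125 w 85.1 gf 0.0 q [-0.2   0.47  1.69  0.    0.98 -1.78]
```

View pics/side1.png

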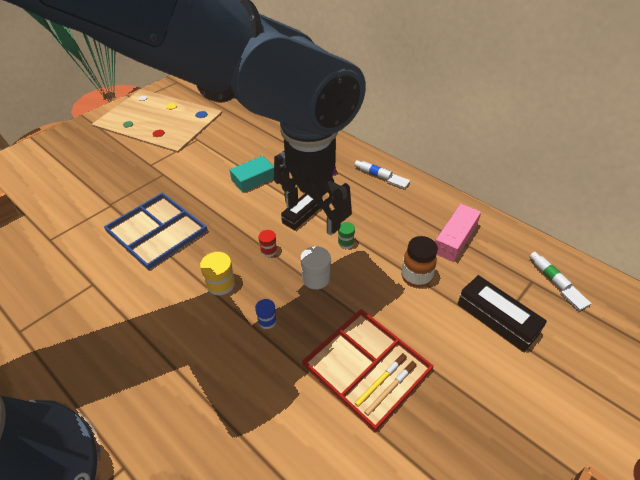

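The side view shows the open gripper over the white pot (316,268), fingers spread along y, with clear space on both sides.

>>> apply_moves --moves '[{"ax": 0.0,"ay": 0.0,"az": 0.0,"tx": -0.003,"ty": -0.004,"tz": 0.06,"gripper": 0.0},{"ax": 0.0,"ay": 0.0,"az": 0.0,"tx": -0.003,"ty": -0.004,"tz": 0.1,"gripper": 0.0},{"ax": 0.0,"ay": 0.0,"az": 0.0,"tx": -0.003,"ty": -0.004,"tz": 0.12,"gripper": 0.0},{"ax": 0.0,"ay": 0.0,"az": 0.0,"tx": -0.003,"ty": -0.004,"tz": 0.12,"gripper": 0.0},{"ax": 0.0,"ay": 0.0,"az": 0.0,"tx": -0.003,"ty": -0.004,"tz": 0.12,"gripper": 1.0},{"ax": 0.0,"ay": 0.0,"az": 0.0,"tx": -0.003,"ty": -0.004,"tz": 0.12,"gripper": 1.0},{"ax": 0.0,"ay": 0.0,"az": 0.0,"tx": -0.003,"ty": -0.004,"tz": 0.12,"gripper": 1.0},{"ax": 0.0,"ay": 0.0,"az": 0.0,"tx": -0.003,"ty": -0.004,"tz": 0.12,"gripper": 1.0}]' --squeeze 40

```text
clock: 3.18
tool_pos: [564.1, -72.6, 30.1]
ee_rot: [-0.001, 3.14, -0.0]
wrist_force: [-1.6, 2.3, 5.8]
width: 55.2
gripper_force: 41.4
```

>>> apply_moves --moves '[{"ax": 0.0,"ay": 0.0,"az": 0.0,"tx": 0.0,"ty": 0.0,"tz": -0.04,"gripper": 1.0},{"ax": 0.0,"ay": 0.0,"az": 0.0,"tx": 0.0,"ty": 0.0,"tz": -0.1,"gripper": 1.0},{"ax": 0.0,"ay": 0.0,"az": 0.0,"tx": 0.02,"ty": 0.046,"tz": -0.1,"gripper": 1.0},{"ax": 0.0,"ay": 0.0,"az": 0.0,"tx": 0.04,"ty": 0.1,"tz": -0.1,"gripper": 1.0},{"ax": 0.0,"ay": 0.0,"az": 0.0,"tx": 0.064,"ty": 0.155,"tz": -0.1,"gripper": 1.0},{"ax": 0.0,"ay": 0.0,"az": 0.0,"tx": 0.088,"ty": 0.21,"tz": -0.1,"gripper": 1.0},{"ax": 0.0,"ay": 0.0,"az": 0.0,"tx": 0.112,"ty": 0.265,"tz": -0.1,"gripper": 1.0},{"ax": 0.0,"ay": 0.0,"az": 0.0,"tx": 0.136,"ty": 0.32,"tz": -0.1,"gripper": 1.0}]'

```text
clock: 4.18
tool_pos: [426.5, 248.9, 129.5]
ee_rot: [-0.0, 3.14, 0.001]
wrist_force: [0.9, 0.9, -1.3]
width: 54.7
gripper_force: 43.9
```

>>> apply_moves --moves '[{"ax": 0.0,"ay": 0.0,"az": 0.0,"tx": 0.025,"ty": 0.052,"tz": 0.0,"gripper": 1.0},{"ax": 0.0,"ay": 0.0,"az": 0.0,"tx": 0.025,"ty": 0.052,"tz": 0.0,"gripper": 1.0},{"ax": 0.0,"ay": 0.0,"az": 0.0,"tx": 0.025,"ty": 0.052,"tz": 0.0,"gripper": 1.0},{"ax": 0.0,"ay": 0.0,"az": 0.0,"tx": 0.025,"ty": 0.052,"tz": 0.0,"gripper": 1.0}]'

```text
clock: 4.68
tool_pos: [402.8, 298.3, 128.8]
ee_rot: [0.002, 3.141, 0.0]
wrist_force: [0.3, 0.8, -1.7]
width: 55.2
gripper_force: 43.8
```

```bash
python3 go.py 403 299 34.5 -0.005
```

```text
t [-0.0001  0.0007  0.0943] a [0.     0.0003 0.0037] pos [402.8 298.3 128.8] clk 4.675 w 55.2 gf 43.811620473861694 q [ 0.54  0.4   1.87 -0.    0.87 -1.02]
```

>>> apply_moves --moves '[{"ax": 0.0,"ay": 0.0,"az": 0.0,"tx": 0.0,"ty": 0.0,"tz": 0.05,"gripper": 1.0},{"ax": 0.0,"ay": 0.0,"az": 0.0,"tx": 0.0,"ty": 0.0,"tz": 0.08,"gripper": 1.0},{"ax": 0.0,"ay": 0.0,"az": 0.0,"tx": 0.0,"ty": 0.0,"tz": 0.09,"gripper": 1.0},{"ax": 0.0,"ay": 0.0,"az": 0.0,"tx": 0.0,"ty": 0.0,"tz": 0.094,"gripper": 1.0},{"ax": 0.0,"ay": 0.0,"az": 0.0,"tx": 0.0,"ty": 0.0,"tz": 0.094,"gripper": 1.0}]'

```text
clock: 5.3
tool_pos: [402.9, 299.3, 35.3]
ee_rot: [0.0, 3.14, 0.001]
wrist_force: [0.1, 0.0, -1.7]
width: 55.2
gripper_force: 43.9
```

>>> apply_moves --moves '[{"ax": 0.0,"ay": 0.0,"az": 0.0,"tx": 0.0,"ty": 0.0,"tz": 0.0015,"gripper": 1.0},{"ax": 0.0,"ay": 0.0,"az": 0.0,"tx": 0.0,"ty": 0.0,"tz": 0.0015,"gripper": 1.0},{"ax": 0.0,"ay": 0.0,"az": 0.0,"tx": 0.0,"ty": 0.0,"tz": 0.0015,"gripper": 0.0},{"ax": 0.0,"ay": 0.0,"az": 0.0,"tx": 0.0,"ty": 0.0,"tz": 0.0015,"gripper": 0.0},{"ax": 0.0,"ay": 0.0,"az": 0.0,"tx": 0.0,"ty": 0.0,"tz": 0.0015,"gripper": 0.0},{"ax": 0.0,"ay": 0.0,"az": 0.0,"tx": 0.0,"ty": 0.0,"tz": -0.02,"gripper": 0.0},{"ax": 0.0,"ay": 0.0,"az": 0.0,"tx": 0.0,"ty": 0.0,"tz": -0.06,"gripper": 0.0},{"ax": 0.0,"ay": 0.0,"az": 0.0,"tx": 0.0,"ty": 0.0,"tz": -0.095,"gripper": 0.0}]'

```text
clock: 6.3
tool_pos: [402.3, 299.2, 130.8]
ee_rot: [-0.0, 3.142, 0.0]
wrist_force: [0.1, -0.1, -0.1]
width: 85.7
gripper_force: 0.0
```

```bash
python3 go.py 669.5 -56 120 0
```

```text
t [-0.2671 -0.3552  0.0108] a [0.     0.     0.0003] pos [402.3 299.2 130.8] clk 6.3 w 85.7 gf 0.0 q [ 0.55  0.4   1.87 -0.    0.87 -1.02]
```

>>> apply_moves --moves '[{"ax": 0.0,"ay": 0.0,"az": 0.0,"tx": -0.267,"ty": -0.355,"tz": 0.01,"gripper": 0.0},{"ax": 0.0,"ay": 0.0,"az": 0.0,"tx": -0.267,"ty": -0.355,"tz": 0.01,"gripper": 0.0},{"ax": 0.0,"ay": 0.0,"az": 0.0,"tx": -0.267,"ty": -0.355,"tz": 0.01,"gripper": 0.0},{"ax": 0.0,"ay": 0.0,"az": 0.0,"tx": -0.267,"ty": -0.355,"tz": 0.01,"gripper": 0.0},{"ax": 0.0,"ay": 0.0,"az": 0.0,"tx": -0.267,"ty": -0.355,"tz": 0.01,"gripper": 0.0},{"ax": 0.0,"ay": 0.0,"az": 0.0,"tx": -0.267,"ty": -0.355,"tz": 0.01,"gripper": 0.0},{"ax": 0.0,"ay": 0.0,"az": 0.0,"tx": -0.267,"ty": -0.355,"tz": 0.01,"gripper": 0.0},{"ax": 0.0,"ay": 0.0,"az": 0.0,"tx": -0.267,"ty": -0.355,"tz": 0.01,"gripper": 0.0}]'

```text
clock: 7.3
tool_pos: [670.7, -59.1, 119.0]
ee_rot: [0.005, 3.141, -0.001]
wrist_force: [-1.0, 0.6, 0.0]
width: 85.1
gripper_force: 0.0
```

>>> apply_moves --moves '[{"ax": 0.0,"ay": 0.0,"az": 0.0,"tx": 0.0,"ty": 0.0,"tz": 0.0,"gripper": 0.0},{"ax": 0.0,"ay": 0.0,"az": 0.0,"tx": 0.0,"ty": 0.0,"tz": 0.0,"gripper": 0.0}]'

```text
clock: 7.55
tool_pos: [668.7, -54.5, 119.5]
ee_rot: [0.002, -3.141, -0.0]
wrist_force: [0.4, -0.2, 0.3]
width: 85.5
gripper_force: 0.0
```

```bash
python3 go.py 669.5 -56 20 0
```

```text
t [-0.0008 -0.0016  0.0995] a [ 0.0002 -0.0007  0.0014] pos [668.7 -54.5 119.5] clk 7.55 w 85.5 gf 0.0 q [-0.15  0.69  1.4   0.    1.06 -1.72]
```

>>> apply_moves --moves '[{"ax": 0.0,"ay": 0.0,"az": 0.0,"tx": -0.001,"ty": -0.001,"tz": 0.05,"gripper": 0.0},{"ax": 0.0,"ay": 0.0,"az": 0.0,"tx": -0.001,"ty": -0.001,"tz": 0.085,"gripper": 0.0},{"ax": 0.0,"ay": 0.0,"az": 0.0,"tx": -0.001,"ty": -0.001,"tz": 0.1,"gripper": 0.0},{"ax": 0.0,"ay": 0.0,"az": 0.0,"tx": -0.001,"ty": -0.001,"tz": 0.1,"gripper": 1.0},{"ax": 0.0,"ay": 0.0,"az": 0.0,"tx": -0.001,"ty": -0.001,"tz": 0.1,"gripper": 1.0},{"ax": 0.0,"ay": 0.0,"az": 0.0,"tx": -0.001,"ty": -0.001,"tz": 0.1,"gripper": 1.0},{"ax": 0.0,"ay": 0.0,"az": 0.0,"tx": -0.001,"ty": -0.001,"tz": 0.1,"gripper": 1.0},{"ax": 0.0,"ay": 0.0,"az": 0.0,"tx": -0.001,"ty": -0.001,"tz": 0.1,"gripper": 1.0}]' --squeeze 35

```text
clock: 8.55
tool_pos: [671.2, -56.8, 21.3]
ee_rot: [-0.0, 3.139, -0.0]
wrist_force: [-1.8, 1.2, 5.9]
width: 32.8
gripper_force: 34.4
```

>>> apply_moves --moves '[{"ax": 0.0,"ay": 0.0,"az": 0.0,"tx": 0.0,"ty": 0.0,"tz": -0.05,"gripper": 1.0},{"ax": 0.0,"ay": 0.0,"az": 0.0,"tx": 0.0,"ty": 0.0,"tz": -0.1,"gripper": 1.0},{"ax": 0.0,"ay": 0.0,"az": 0.0,"tx": 0.024,"ty": 0.045,"tz": -0.1,"gripper": 1.0},{"ax": 0.0,"ay": 0.0,"az": 0.0,"tx": 0.053,"ty": 0.098,"tz": -0.1,"gripper": 1.0},{"ax": 0.0,"ay": 0.0,"az": 0.0,"tx": 0.082,"ty": 0.151,"tz": -0.1,"gripper": 1.0},{"ax": 0.0,"ay": 0.0,"az": 0.0,"tx": 0.111,"ty": 0.204,"tz": -0.1,"gripper": 1.0},{"ax": 0.0,"ay": 0.0,"az": 0.0,"tx": 0.14,"ty": 0.257,"tz": -0.1,"gripper": 1.0},{"ax": 0.0,"ay": 0.0,"az": 0.0,"tx": 0.169,"ty": 0.31,"tz": -0.1,"gripper": 1.0}]'

```text
clock: 9.55
tool_pos: [500.5, 254.8, 120.4]
ee_rot: [0.0, 3.14, 0.001]
wrist_force: [0.9, -0.3, -0.2]
width: 32.7
gripper_force: 35.0
```

>>> apply_moves --moves '[{"ax": 0.0,"ay": 0.0,"az": 0.0,"tx": 0.025,"ty": 0.045,"tz": 0.0,"gripper": 1.0},{"ax": 0.0,"ay": 0.0,"az": 0.0,"tx": 0.025,"ty": 0.045,"tz": 0.0,"gripper": 1.0},{"ax": 0.0,"ay": 0.0,"az": 0.0,"tx": 0.025,"ty": 0.045,"tz": 0.0,"gripper": 1.0},{"ax": 0.0,"ay": 0.0,"az": 0.0,"tx": 0.025,"ty": 0.045,"tz": 0.0,"gripper": 1.0}]'

```text
clock: 10.05
tool_pos: [477.0, 297.3, 119.7]
ee_rot: [0.002, 3.141, 0.0]
wrist_force: [0.0, -0.4, 0.1]
width: 32.8
gripper_force: 35.1
```

```bash
python3 go.py 477 298 25 0
```

```text
t [0.     0.0007 0.0947] a [ 0.      0.0004 -0.0012] pos [477.  297.3 119.7] clk 10.05 w 32.8 gf 35.0588196516037 q [ 0.47  0.51  1.72 -0.    0.91 -1.09]
```

>>> apply_moves --moves '[{"ax": 0.0,"ay": 0.0,"az": 0.0,"tx": 0.0,"ty": 0.0,"tz": 0.05,"gripper": 1.0},{"ax": 0.0,"ay": 0.0,"az": 0.0,"tx": 0.0,"ty": 0.0,"tz": 0.08,"gripper": 1.0},{"ax": 0.0,"ay": 0.0,"az": 0.0,"tx": 0.0,"ty": 0.0,"tz": 0.092,"gripper": 1.0},{"ax": 0.0,"ay": 0.0,"az": 0.0,"tx": 0.0,"ty": 0.0,"tz": 0.096,"gripper": 1.0},{"ax": 0.0,"ay": 0.0,"az": 0.0,"tx": 0.0,"ty": 0.0,"tz": 0.096,"gripper": 1.0}]'

```text
clock: 10.68
tool_pos: [476.9, 297.7, 25.2]
ee_rot: [0.001, 3.141, -0.0]
wrist_force: [-3.9, -4.0, 10.0]
width: 32.9
gripper_force: 35.9
```

>>> apply_moves --moves '[{"ax": 0.0,"ay": 0.0,"az": 0.0,"tx": 0.0,"ty": 0.0,"tz": 0.0,"gripper": 0.0},{"ax": 0.0,"ay": 0.0,"az": 0.0,"tx": 0.0,"ty": 0.0,"tz": 0.0,"gripper": 0.0},{"ax": 0.0,"ay": 0.0,"az": 0.0,"tx": 0.0,"ty": 0.0,"tz": 0.0,"gripper": 0.0},{"ax": 0.0,"ay": 0.0,"az": 0.0,"tx": 0.0,"ty": 0.0,"tz": -0.02,"gripper": 0.0},{"ax": 0.0,"ay": 0.0,"az": 0.0,"tx": 0.0,"ty": 0.0,"tz": -0.06,"gripper": 0.0},{"ax": 0.0,"ay": 0.0,"az": 0.0,"tx": 0.0,"ty": 0.0,"tz": -0.1,"gripper": 0.0}]'

```text
clock: 11.42
tool_pos: [476.2, 298.1, 124.6]
ee_rot: [0.0, -3.141, 0.0]
wrist_force: [0.1, -0.3, 1.0]
width: 85.3
gripper_force: 0.0
```

```bash
python3 go.py 671 70 125 0.066
```

```text
t [-0.1948 -0.2281 -0.0004] a [-0.0002 -0.0004 -0.0658] pos [476.2 298.1 124.6] clk 11.425 w 85.3 gf 0.0 q [ 0.48  0.5   1.71 -0.    0.93 -1.09]
```

>>> apply_moves --moves '[{"ax": 0.0,"ay": 0.0,"az": -0.066,"tx": -0.195,"ty": -0.228,"tz": 0.0,"gripper": 0.0},{"ax": 0.0,"ay": 0.0,"az": -0.066,"tx": -0.195,"ty": -0.228,"tz": 0.0,"gripper": 0.0},{"ax": 0.0,"ay": 0.0,"az": -0.066,"tx": -0.195,"ty": -0.228,"tz": 0.0,"gripper": 0.0},{"ax": 0.0,"ay": 0.0,"az": -0.066,"tx": -0.195,"ty": -0.228,"tz": 0.0,"gripper": 0.0},{"ax": 0.0,"ay": 0.0,"az": -0.066,"tx": -0.195,"ty": -0.228,"tz": 0.0,"gripper": 0.0},{"ax": 0.0,"ay": 0.0,"az": -0.066,"tx": -0.195,"ty": -0.228,"tz": 0.0,"gripper": 0.0},{"ax": 0.0,"ay": 0.0,"az": -0.066,"tx": -0.195,"ty": -0.228,"tz": 0.0,"gripper": 0.0},{"ax": 0.0,"ay": 0.0,"az": -0.066,"tx": -0.195,"ty": -0.228,"tz": 0.0,"gripper": 0.0}]'

```text
clock: 12.42
tool_pos: [670.8, 71.3, 123.6]
ee_rot: [0.106, -3.139, -0.0]
wrist_force: [0.2, 0.7, 0.3]
width: 85.1
gripper_force: 0.0
```

```bash
python3 go.py 671 69.5 10 0.066
```

```text
t [-1.000e-04 -1.800e-03  1.136e-01] a [ 0.0001 -0.0003  0.0015] pos [670.8  71.3 123.6] clk 12.425 w 85.1 gf 0.0 q [ 0.04  0.69  1.39  0.    1.07 -1.6 ]
```

>>> apply_moves --moves '[{"ax": 0.0,"ay": 0.0,"az": 0.0,"tx": 0.0,"ty": -0.002,"tz": 0.05,"gripper": 0.0},{"ax": 0.0,"ay": 0.0,"az": 0.0,"tx": 0.0,"ty": -0.002,"tz": 0.095,"gripper": 0.0},{"ax": 0.0,"ay": 0.0,"az": 0.0,"tx": 0.0,"ty": -0.002,"tz": 0.114,"gripper": 0.0},{"ax": 0.0,"ay": 0.0,"az": 0.0,"tx": 0.0,"ty": -0.002,"tz": 0.114,"gripper": 1.0},{"ax": 0.0,"ay": 0.0,"az": 0.0,"tx": 0.0,"ty": -0.002,"tz": 0.114,"gripper": 1.0},{"ax": 0.0,"ay": 0.0,"az": 0.0,"tx": 0.0,"ty": -0.002,"tz": 0.114,"gripper": 1.0},{"ax": 0.0,"ay": 0.0,"az": 0.0,"tx": 0.0,"ty": -0.002,"tz": 0.114,"gripper": 1.0},{"ax": 0.0,"ay": 0.0,"az": 0.0,"tx": 0.0,"ty": -0.002,"tz": 0.114,"gripper": 1.0}]' --squeeze 50

```text
clock: 13.42
tool_pos: [672.7, 68.4, 11.7]
ee_rot: [-0.104, 3.137, 0.0]
wrist_force: [-0.6, 0.8, 6.2]
width: 35.4
gripper_force: 51.6
```

>>> apply_moves --moves '[{"ax": 0.0,"ay": 0.0,"az": 0.0,"tx": 0.0,"ty": 0.0,"tz": -0.04,"gripper": 1.0},{"ax": 0.0,"ay": 0.0,"az": 0.0,"tx": 0.0,"ty": 0.0,"tz": -0.09,"gripper": 1.0},{"ax": 0.0,"ay": 0.0,"az": 0.07,"tx": 0.0,"ty": 0.0,"tz": -0.11,"gripper": 1.0},{"ax": 0.0,"ay": 0.0,"az": 0.07,"tx": 0.0,"ty": 0.0,"tz": -0.11,"gripper": 1.0}]'

```text
clock: 13.92
tool_pos: [672.4, 68.2, 121.9]
ee_rot: [0.005, 3.138, 0.0]
wrist_force: [0.4, -0.5, -0.3]
width: 35.0
gripper_force: 50.6
```

```bash
python3 go.py 434 219.5 120 -0.005
python3 - <<'E'
from h import *
c=shot("top");s=shot("side")
a=cv2.resize(s["img"][60:300,90:440],None,fx=1.14,fy=1.14,interpolation=cv2.INTER_CUBIC);b=cv2.resize(c["img"][170:370,130:330],None,fx=2,fy=2)
h=np.zeros((400,0,3),np.uint8)
a=cv2.copyMakeBorder(a,0,400-a.shape[0],0,0,0);cv2.imwrite("pics/mid.png",np.hstack([a,b])[...,::-1])
E
```

```text
t [0.2389 0.1504 0.001 ] a [0.0002 0.004  0.0016] pos [672.4  68.2 121.9] clk 13.925 w 35.0 gf 50.64094126224518 q [ 0.03  0.69  1.39  0.    1.06 -1.54]
```

View pics/mid.png

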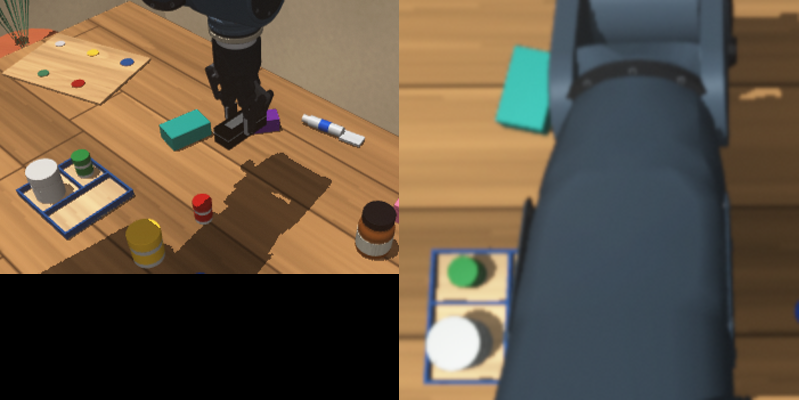

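The side part (left) shows the tin held level in the gripper at (235,125), with the white (45,180) and green (82,160) pots upright in their compartments. The top part (right) shows them in the compartments at (453,343) and (465,271).

>>> apply_moves --moves '[{"ax": 0.0,"ay": 0.0,"az": 0.0,"tx": 0.048,"ty": 0.03,"tz": 0.0,"gripper": 1.0},{"ax": 0.0,"ay": 0.0,"az": 0.0,"tx": 0.098,"ty": 0.062,"tz": 0.0,"gripper": 1.0},{"ax": 0.0,"ay": 0.0,"az": 0.0,"tx": 0.148,"ty": 0.093,"tz": 0.0,"gripper": 1.0},{"ax": 0.0,"ay": 0.0,"az": 0.0,"tx": 0.198,"ty": 0.125,"tz": 0.0,"gripper": 1.0},{"ax": 0.0,"ay": 0.0,"az": 0.0,"tx": 0.239,"ty": 0.15,"tz": 0.0,"gripper": 1.0},{"ax": 0.0,"ay": 0.0,"az": 0.0,"tx": 0.239,"ty": 0.15,"tz": 0.0,"gripper": 1.0},{"ax": 0.0,"ay": 0.0,"az": 0.0,"tx": 0.239,"ty": 0.15,"tz": 0.0,"gripper": 1.0}]'

```text
clock: 14.9
tool_pos: [433.2, 219.0, 119.0]
ee_rot: [-0.004, -3.141, 0.001]
wrist_force: [-0.7, -0.7, -0.6]
width: 34.7
gripper_force: 50.6
```

```bash
python3 go.py 434 219.5 16 -0.005
```

```text
t [-0.0009  0.0005  0.103 ] a [-0.0003 -0.0006  0.0022] pos [433.2 219.  119. ] clk 14.9 w 34.7 gf 50.598485469818115 q [ 0.37  0.39  1.92 -0.    0.83 -1.2 ]
```

>>> apply_moves --moves '[{"ax": 0.0,"ay": 0.0,"az": 0.0,"tx": 0.0,"ty": 0.0,"tz": 0.05,"gripper": 1.0},{"ax": 0.0,"ay": 0.0,"az": 0.0,"tx": 0.0,"ty": 0.0,"tz": 0.085,"gripper": 1.0},{"ax": 0.0,"ay": 0.0,"az": 0.0,"tx": 0.0,"ty": 0.0,"tz": 0.098,"gripper": 1.0},{"ax": 0.0,"ay": 0.0,"az": 0.0,"tx": 0.0,"ty": 0.0,"tz": 0.102,"gripper": 1.0},{"ax": 0.0,"ay": 0.0,"az": 0.0,"tx": 0.0,"ty": 0.0,"tz": 0.102,"gripper": 1.0}]'

```text
clock: 15.52
tool_pos: [433.8, 219.2, 18.2]
ee_rot: [0.006, 3.14, 0.001]
wrist_force: [-0.3, -0.2, -1.1]
width: 34.8
gripper_force: 50.5
```

>>> apply_moves --moves '[{"ax": 0.0,"ay": 0.0,"az": 0.0,"tx": 0.0,"ty": 0.0,"tz": 0.0015,"gripper": 1.0},{"ax": 0.0,"ay": 0.0,"az": 0.0,"tx": 0.0,"ty": 0.0,"tz": 0.0025,"gripper": 1.0},{"ax": 0.0,"ay": 0.0,"az": 0.0,"tx": 0.0,"ty": 0.0,"tz": 0.0025,"gripper": 1.0}]'

```text
clock: 15.9
tool_pos: [433.4, 219.3, 15.6]
ee_rot: [0.006, 3.141, 0.001]
wrist_force: [-0.1, 0.2, 4.8]
width: 34.8
gripper_force: 51.3
```

>>> apply_moves --moves '[{"ax": 0.0,"ay": 0.0,"az": 0.0,"tx": 0.0,"ty": 0.0,"tz": 0.0,"gripper": 0.48},{"ax": 0.0,"ay": 0.0,"az": 0.0,"tx": 0.0,"ty": 0.0,"tz": 0.0,"gripper": 0.42},{"ax": 0.0,"ay": 0.0,"az": 0.0,"tx": 0.0,"ty": 0.0,"tz": -0.003,"gripper": 0.42},{"ax": 0.0,"ay": 0.0,"az": 0.0,"tx": 0.0,"ty": 0.0,"tz": -0.01,"gripper": 0.42}]'

```text
clock: 16.4
tool_pos: [432.9, 219.1, 25.2]
ee_rot: [-0.006, -3.141, 0.0]
wrist_force: [0.9, -0.1, -0.1]
width: 49.7
gripper_force: 0.0
```

Released. Up, then on to yellow at about (432,53).

>>> apply_moves --moves '[{"ax": 0.0,"ay": 0.0,"az": 0.0,"tx": 0.0,"ty": 0.0,"tz": -0.03,"gripper": 0.42},{"ax": 0.0,"ay": 0.0,"az": 0.0,"tx": 0.0,"ty": 0.0,"tz": -0.08,"gripper": 0.42},{"ax": 0.0,"ay": 0.0,"az": 0.0,"tx": 0.0,"ty": 0.0,"tz": -0.11,"gripper": 0.0},{"ax": 0.0,"ay": 0.0,"az": 0.0,"tx": 0.001,"ty": -0.05,"tz": -0.11,"gripper": 0.0},{"ax": 0.0,"ay": 0.0,"az": 0.0,"tx": 0.001,"ty": -0.11,"tz": -0.11,"gripper": 0.0},{"ax": 0.0,"ay": 0.0,"az": 0.0,"tx": 0.001,"ty": -0.166,"tz": -0.11,"gripper": 0.0},{"ax": 0.0,"ay": 0.0,"az": 0.0,"tx": 0.001,"ty": -0.166,"tz": -0.11,"gripper": 0.0}]'

```text
clock: 17.27
tool_pos: [431.4, 50.4, 135.6]
ee_rot: [0.013, 3.141, -0.0]
wrist_force: [0.0, -0.2, -0.8]
width: 85.5
gripper_force: 0.0
```

```bash
python3 go.py 432 53 30 0;python3 - <<'E'
from h import *
s=shot("side")
cv2.imwrite("pics/mid2.png",cv2.resize(s["img"][130:330,80:346],None,fx=3,fy=3,interpolation=cv2.INTER_CUBIC)[...,::-1])
E
```

```text
t [-0.0005  0.0026  0.1056] a [-0.0002  0.0005 -0.0083] pos [431.4  50.4 135.6] clk 17.275 w 85.5 gf 0.0 q [ 0.01  0.28  2.03 -0.    0.83 -1.55]
```

View pics/mid2.png

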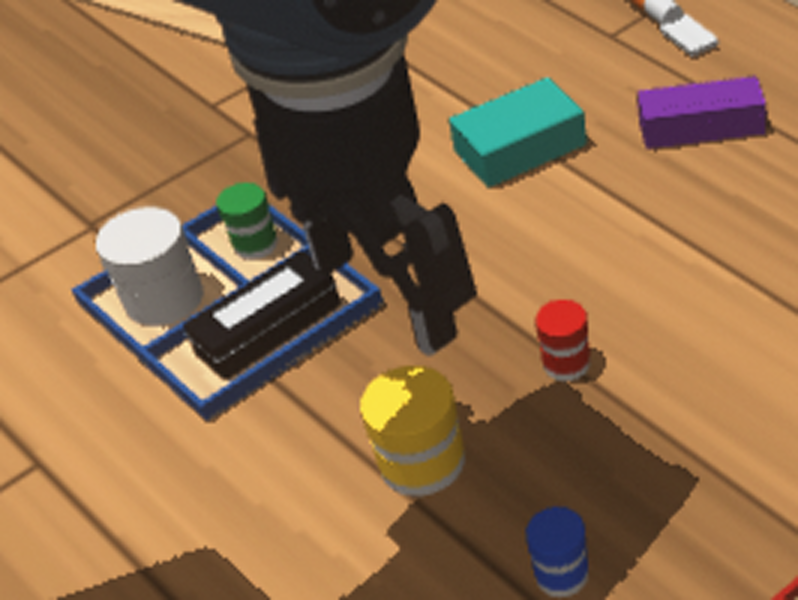

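The blue kit looks right: white (150,265), green (246,220) and the tin (262,310) lie inside, lid up. The gripper is above yellow (410,430).

>>> apply_moves --moves '[{"ax": 0.0,"ay": 0.0,"az": -0.008,"tx": 0.0,"ty": 0.002,"tz": 0.05,"gripper": 0.0},{"ax": 0.0,"ay": 0.0,"az": -0.008,"tx": 0.0,"ty": 0.002,"tz": 0.09,"gripper": 0.0},{"ax": 0.0,"ay": 0.0,"az": -0.008,"tx": 0.0,"ty": 0.002,"tz": 0.106,"gripper": 0.0},{"ax": 0.0,"ay": 0.0,"az": -0.008,"tx": 0.0,"ty": 0.002,"tz": 0.106,"gripper": 1.0},{"ax": 0.0,"ay": 0.0,"az": -0.008,"tx": 0.0,"ty": 0.002,"tz": 0.106,"gripper": 1.0},{"ax": 0.0,"ay": 0.0,"az": -0.008,"tx": 0.0,"ty": 0.002,"tz": 0.106,"gripper": 1.0},{"ax": 0.0,"ay": 0.0,"az": -0.008,"tx": 0.0,"ty": 0.002,"tz": 0.106,"gripper": 1.0}]' --squeeze 40

```text
clock: 18.2
tool_pos: [432.0, 55.5, 29.9]
ee_rot: [-0.007, 3.14, 0.0]
wrist_force: [-2.3, 4.1, 7.9]
width: 55.1
gripper_force: 43.0
```

>>> apply_moves --moves '[{"ax": 0.0,"ay": 0.0,"az": 0.0,"tx": 0.0,"ty": 0.0,"tz": -0.04,"gripper": 1.0},{"ax": 0.0,"ay": 0.0,"az": 0.0,"tx": 0.0,"ty": 0.0,"tz": -0.09,"gripper": 1.0},{"ax": 0.0,"ay": 0.0,"az": 0.0,"tx": -0.003,"ty": -0.05,"tz": -0.1,"gripper": 1.0},{"ax": 0.0,"ay": 0.0,"az": 0.0,"tx": -0.008,"ty": -0.11,"tz": -0.1,"gripper": 1.0},{"ax": 0.0,"ay": 0.0,"az": 0.0,"tx": -0.014,"ty": -0.17,"tz": -0.1,"gripper": 1.0},{"ax": 0.0,"ay": 0.0,"az": 0.0,"tx": -0.019,"ty": -0.23,"tz": -0.1,"gripper": 1.0},{"ax": 0.0,"ay": 0.0,"az": 0.0,"tx": -0.023,"ty": -0.279,"tz": -0.1,"gripper": 1.0},{"ax": 0.0,"ay": 0.0,"az": 0.0,"tx": -0.023,"ty": -0.279,"tz": -0.1,"gripper": 1.0}]'

```text
clock: 19.2
tool_pos: [455.6, -226.6, 129.3]
ee_rot: [-0.001, 3.141, -0.001]
wrist_force: [-0.1, 1.0, -1.8]
width: 55.1
gripper_force: 43.9
```

>>> apply_moves --moves '[{"ax": 0.0,"ay": 0.0,"az": 0.0,"tx": 0.0,"ty": 0.0,"tz": 0.0,"gripper": 1.0},{"ax": 0.0,"ay": 0.0,"az": 0.0,"tx": 0.0,"ty": 0.0,"tz": 0.0,"gripper": 1.0}]'

```text
clock: 19.45
tool_pos: [455.5, -222.7, 129.1]
ee_rot: [0.009, -3.141, -0.0]
wrist_force: [0.4, 0.1, -2.0]
width: 54.5
gripper_force: 43.9
```

```bash
python3 go.py 454.5 -224 34 0
```

```text
t [ 0.001  -0.0013  0.0951] a [ 0.0003 -0.0003  0.0054] pos [ 455.5 -222.7  129.1] clk 19.45 w 54.5 gf 43.85179102420807 q [-0.55  0.41  1.85  0.    0.88 -2.12]
```

>>> apply_moves --moves '[{"ax": 0.0,"ay": 0.0,"az": 0.0,"tx": 0.001,"ty": -0.001,"tz": 0.05,"gripper": 1.0},{"ax": 0.0,"ay": 0.0,"az": 0.0,"tx": 0.001,"ty": -0.001,"tz": 0.08,"gripper": 1.0},{"ax": 0.0,"ay": 0.0,"az": 0.0,"tx": 0.001,"ty": -0.001,"tz": 0.09,"gripper": 1.0},{"ax": 0.0,"ay": 0.0,"az": 0.0,"tx": 0.001,"ty": -0.001,"tz": 0.0945,"gripper": 1.0},{"ax": 0.0,"ay": 0.0,"az": 0.0,"tx": 0.001,"ty": -0.001,"tz": 0.0955,"gripper": 1.0}]'

```text
clock: 20.08
tool_pos: [455.1, -224.8, 34.3]
ee_rot: [-0.007, 3.14, -0.001]
wrist_force: [-0.1, 1.0, -1.6]
width: 55.0
gripper_force: 43.9
```

>>> apply_moves --moves '[{"ax": 0.0,"ay": 0.0,"az": 0.0,"tx": 0.0,"ty": 0.0,"tz": 0.001,"gripper": 1.0},{"ax": 0.0,"ay": 0.0,"az": 0.0,"tx": 0.0,"ty": 0.0,"tz": 0.001,"gripper": 1.0},{"ax": 0.0,"ay": 0.0,"az": 0.0,"tx": 0.0,"ty": 0.0,"tz": 0.001,"gripper": 0.0},{"ax": 0.0,"ay": 0.0,"az": 0.0,"tx": 0.0,"ty": 0.0,"tz": 0.001,"gripper": 0.0},{"ax": 0.0,"ay": 0.0,"az": 0.0,"tx": 0.0,"ty": 0.0,"tz": 0.001,"gripper": 0.0},{"ax": 0.0,"ay": 0.0,"az": 0.0,"tx": 0.0,"ty": 0.0,"tz": -0.02,"gripper": 0.0},{"ax": 0.0,"ay": 0.0,"az": 0.0,"tx": 0.0,"ty": 0.0,"tz": -0.06,"gripper": 0.0},{"ax": 0.0,"ay": 0.0,"az": 0.0,"tx": 0.0,"ty": 0.0,"tz": -0.09,"gripper": 0.0}]'

```text
clock: 21.08
tool_pos: [454.7, -224.9, 124.9]
ee_rot: [-0.007, 3.141, -0.001]
wrist_force: [-0.1, -0.0, -0.5]
width: 85.5
gripper_force: 0.0
```

```bash
python3 go.py 433.5 -74 120 0
```

```text
t [0.0206 0.151  0.0049] a [-0.0003  0.0005  0.0042] pos [ 454.7 -224.9  124.9] clk 21.075 w 85.5 gf 0.0 q [-0.55  0.42  1.86 -0.    0.87 -2.13]
```

>>> apply_moves --moves '[{"ax": 0.0,"ay": 0.0,"az": 0.0,"tx": 0.01,"ty": 0.06,"tz": 0.0,"gripper": 0.0},{"ax": 0.0,"ay": 0.0,"az": 0.0,"tx": 0.021,"ty": 0.12,"tz": 0.0,"gripper": 0.0},{"ax": 0.0,"ay": 0.0,"az": 0.0,"tx": 0.021,"ty": 0.151,"tz": 0.005,"gripper": 0.0},{"ax": 0.0,"ay": 0.0,"az": 0.0,"tx": 0.021,"ty": 0.151,"tz": 0.005,"gripper": 0.0},{"ax": 0.0,"ay": 0.0,"az": 0.0,"tx": 0.021,"ty": 0.151,"tz": 0.005,"gripper": 0.0}]'

```text
clock: 21.7
tool_pos: [433.3, -74.3, 118.7]
ee_rot: [-0.007, 3.141, -0.0]
wrist_force: [-0.3, 0.6, 0.1]
width: 85.3
gripper_force: 0.0
```

```bash
python3 go.py 433.5 -74 20 0
```

```text
t [-0.0002  0.0003  0.0987] a [-0.0002  0.0004  0.0044] pos [433.3 -74.3 118.7] clk 21.7 w 85.3 gf 0.0 q [-0.28  0.32  2.03 -0.    0.79 -1.85]
```

>>> apply_moves --moves '[{"ax": 0.0,"ay": 0.0,"az": 0.0,"tx": 0.0,"ty": 0.0,"tz": 0.05,"gripper": 0.0},{"ax": 0.0,"ay": 0.0,"az": 0.0,"tx": 0.0,"ty": 0.0,"tz": 0.085,"gripper": 0.0},{"ax": 0.0,"ay": 0.0,"az": 0.0,"tx": 0.0,"ty": 0.0,"tz": 0.098,"gripper": 0.0},{"ax": 0.0,"ay": 0.0,"az": 0.0,"tx": 0.0,"ty": 0.0,"tz": 0.098,"gripper": 1.0},{"ax": 0.0,"ay": 0.0,"az": 0.0,"tx": 0.0,"ty": 0.0,"tz": 0.098,"gripper": 1.0},{"ax": 0.0,"ay": 0.0,"az": 0.0,"tx": 0.0,"ty": 0.0,"tz": 0.098,"gripper": 1.0},{"ax": 0.0,"ay": 0.0,"az": 0.0,"tx": 0.0,"ty": 0.0,"tz": 0.098,"gripper": 1.0},{"ax": 0.0,"ay": 0.0,"az": 0.0,"tx": 0.0,"ty": 0.0,"tz": 0.098,"gripper": 1.0}]' --squeeze 35

```text
clock: 22.7
tool_pos: [433.7, -74.1, 21.7]
ee_rot: [-0.007, 3.14, -0.001]
wrist_force: [-2.5, -0.2, 8.6]
width: 33.2
gripper_force: 34.0
```

>>> apply_moves --moves '[{"ax": 0.0,"ay": 0.0,"az": 0.0,"tx": 0.0,"ty": 0.0,"tz": -0.05,"gripper": 1.0},{"ax": 0.0,"ay": 0.0,"az": 0.0,"tx": 0.0,"ty": 0.0,"tz": -0.1,"gripper": 1.0},{"ax": 0.0,"ay": 0.0,"az": 0.0,"tx": -0.027,"ty": -0.045,"tz": -0.1,"gripper": 1.0},{"ax": 0.0,"ay": 0.0,"az": 0.0,"tx": -0.057,"ty": -0.095,"tz": -0.1,"gripper": 1.0},{"ax": 0.0,"ay": 0.0,"az": 0.0,"tx": -0.087,"ty": -0.145,"tz": -0.1,"gripper": 1.0},{"ax": 0.0,"ay": 0.0,"az": 0.0,"tx": -0.093,"ty": -0.155,"tz": -0.1,"gripper": 1.0},{"ax": 0.0,"ay": 0.0,"az": 0.0,"tx": -0.093,"ty": -0.155,"tz": -0.1,"gripper": 1.0},{"ax": 0.0,"ay": 0.0,"az": 0.0,"tx": -0.093,"ty": -0.155,"tz": -0.1,"gripper": 1.0}]'

```text
clock: 23.7
tool_pos: [526.0, -227.3, 120.7]
ee_rot: [0.008, -3.141, -0.001]
wrist_force: [0.0, -0.3, -1.0]
width: 32.6
gripper_force: 35.2
```

```bash
python3 go.py 527 -229 25.7 0
```

```text
t [-0.001  -0.0018  0.095 ] a [ 0.0004 -0.0006  0.005 ] pos [ 526.  -227.3  120.7] clk 23.7 w 32.6 gf 35.1581346988678 q [-0.49  0.53  1.69  0.    0.93 -2.07]
```

>>> apply_moves --moves '[{"ax": 0.0,"ay": 0.0,"az": 0.0,"tx": -0.001,"ty": -0.002,"tz": 0.05,"gripper": 1.0},{"ax": 0.0,"ay": 0.0,"az": 0.0,"tx": -0.001,"ty": -0.002,"tz": 0.08,"gripper": 1.0},{"ax": 0.0,"ay": 0.0,"az": 0.0,"tx": -0.001,"ty": -0.002,"tz": 0.091,"gripper": 1.0},{"ax": 0.0,"ay": 0.0,"az": 0.0,"tx": -0.001,"ty": -0.002,"tz": 0.095,"gripper": 1.0},{"ax": 0.0,"ay": 0.0,"az": 0.0,"tx": -0.001,"ty": -0.002,"tz": 0.095,"gripper": 1.0}]'

```text
clock: 24.32
tool_pos: [528.1, -230.5, 26.5]
ee_rot: [-0.007, 3.14, -0.001]
wrist_force: [-0.6, 0.4, -0.2]
width: 32.6
gripper_force: 35.5
```

>>> apply_moves --moves '[{"ax": 0.0,"ay": 0.0,"az": 0.0,"tx": 0.0,"ty": 0.0,"tz": 0.001,"gripper": 1.0},{"ax": 0.0,"ay": 0.0,"az": 0.0,"tx": 0.0,"ty": 0.0,"tz": 0.001,"gripper": 1.0},{"ax": 0.0,"ay": 0.0,"az": 0.0,"tx": 0.0,"ty": 0.0,"tz": 0.001,"gripper": 0.0},{"ax": 0.0,"ay": 0.0,"az": 0.0,"tx": 0.0,"ty": 0.0,"tz": 0.001,"gripper": 0.0},{"ax": 0.0,"ay": 0.0,"az": 0.0,"tx": 0.0,"ty": 0.0,"tz": 0.001,"gripper": 0.0},{"ax": 0.0,"ay": 0.0,"az": 0.0,"tx": 0.0,"ty": 0.0,"tz": -0.02,"gripper": 0.0},{"ax": 0.0,"ay": 0.0,"az": 0.0,"tx": 0.0,"ty": 0.0,"tz": -0.06,"gripper": 0.0},{"ax": 0.0,"ay": 0.0,"az": 0.0,"tx": 0.0,"ty": 0.0,"tz": -0.12,"gripper": 0.0}]'

```text
clock: 25.32
tool_pos: [526.8, -230.0, 145.6]
ee_rot: [0.006, -3.139, -0.002]
wrist_force: [0.5, -0.6, 0.5]
width: 85.4
gripper_force: 0.0
```

>>> apply_moves --moves '[{"ax": 0.0,"ay": 0.0,"az": 0.0,"tx": 0.03,"ty": 0.05,"tz": -0.03,"gripper": 0.0},{"ax": 0.0,"ay": 0.0,"az": 0.0,"tx": 0.06,"ty": 0.1,"tz": -0.06,"gripper": 0.0},{"ax": 0.0,"ay": 0.0,"az": 0.0,"tx": 0.1,"ty": 0.15,"tz": -0.08,"gripper": 0.0},{"ax": 0.0,"ay": 0.0,"az": 0.0,"tx": 0.13,"ty": 0.2,"tz": -0.08,"gripper": 0.0},{"ax": 0.0,"ay": 0.0,"az": 0.0,"tx": 0.16,"ty": 0.25,"tz": -0.08,"gripper": 0.0},{"ax": 0.0,"ay": 0.0,"az": 0.0,"tx": 0.16,"ty": 0.25,"tz": -0.08,"gripper": 0.0},{"ax": 0.0,"ay": 0.0,"az": 0.0,"tx": 0.16,"ty": 0.25,"tz": -0.08,"gripper": 0.0}]'

```text
clock: 26.2
tool_pos: [367.0, 18.7, 225.8]
ee_rot: [-0.008, 3.141, -0.0]
wrist_force: [0.5, -0.9, 0.6]
width: 85.2
gripper_force: 0.0
```

Run:
```python
from h import *
c=shot("top","pics/end_top.png");s=shot("side","pics/end_side.png")
print(ctrl.sense()["tool_pos"],ctrl.sense()["clock"])
hsv=cv2.cvtColor(c["img"],cv2.COLOR_RGB2HSV)
from meas import B
for n,p in dict(white=(405.5,297.5),green=(475.5,297.5),yellow=(455.7,-225),blue=(525.7,-228.6),red=(550,46)).items():
    lo,hi,_,h=B[n];z=h+(0 if n=="red" else 4);u,v=proj(c,[*p,z])[0].astype(int)
    m=cv2.inRange(hsv,lo,hi);w=np.zeros_like(m);cv2.circle(w,(int(u),int(v)),17 if h==62 else 10,255,-1)
    k=max(cv2.findContours(m&w,0,cv2.CHAIN_APPROX_NONE)[0],key=cv2.contourArea);M=cv2.moments(k)
    print(n,"comp",p,"pot",ray(c,M['m10']/M['m00'],M['m01']/M['m00'],z).round(1))
```

```text
[367.25572457  18.10532096 225.579873  ] 26.3
white comp (405.5, 297.5) pot [402.7 298.5  66. ]
green comp (475.5, 297.5) pot [477.7 295.1  50. ]
yellow comp (455.7, -225) pot [ 455.8 -224.3   66. ]
blue comp (525.7, -228.6) pot [ 527.9 -229.6   50. ]
red comp (550, 46) pot [550.1  46.4  46. ]
```

View pics/end_top.png

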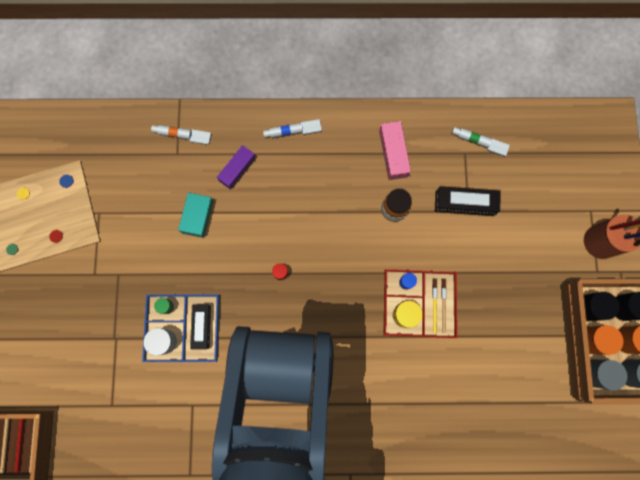

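View pics/end_side.png

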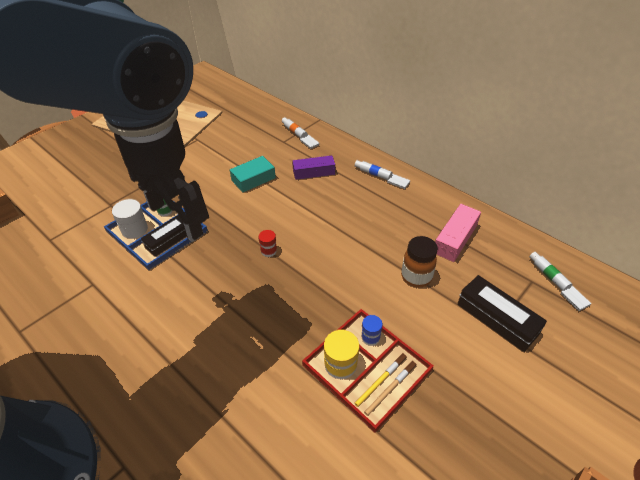

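Both kits are complete. In the top view, white (158,342), green (163,306) and the tin (201,326) are in the blue tray; yellow (409,314) and blue (409,281) are in the red tray. The red pot, jar and block are unmoved and the arm is clear.

```bash
python3 -c "
from bench import ctrl
print(ctrl.close_job())"
```

```text
the job is handed in; nothing more can be done
None
```

Both painting kits are made up in the order asked and the job is handed in at about 26 s on the robot's clock; the final pictures show every piece upright in its compartment and the red pot, jar and block unmoved.

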